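# Shim the rocking microscope

### The arm

A 6-joint arm with a two-finger parallel gripper is mounted at the origin on the work surface. World frame = base frame: x ahead of the robot, y to its left, z up, the work surface at z = 0. Lengths are in m, angles in degrees, forces in N, time in s.
With the tool pointing down it reaches from about 0.4 to 0.925 m from the base axis. Payload 3.4 kg.
Tool frame: the origin (TCP) lies at the very end of the fingers, on their centre line; the grasp point (between the pads) lies 19 mm behind it (ctrl.grip_point_offset is the z of the grasp point in the tool frame, in m); z points along the fingers, y is the direction in which the jaws open and shut (so a half turn about z gives the same grasp; the last joint's range is limited). The gripper opens to 85 mm and grips with 20 to 120 N. Pads are 22 mm wide; open, the fingers measure 114 mm over their backs; the gripper's body (76 mm by 85 mm) begins 54 mm behind the grasp point. The pads swing forward as they close: fully open they stand 13 mm farther back than shut.
Start: joints at [67.924, 17.578, 86.31, -0, 76.112, -4.211], TCP at [0.176, 0.547, 0.231] pointing down, gripper open.
Joint ranges: [-179.03, 179.03], [-60, 130.46], [8.19, 133.38], [-81.62, 261.62], [5.75, 156.47], [-153.77, 153.77]. Speed limits (degrees/s): [147.25, 147.25, 180, 180, 180, 180].

### API

Orientations are given as a 3x3 rotation matrix whose columns are the frame's x, y, z axes.
In Python, from station import ctrl gives the robot as it stands.
- The arm moves only by the tool servo_tool, never from a script. Its argument "commands" is a list of rows, each a list of 5 numbers: the shift along the tool's x, y, z in mm, then the turn about the tool's z in rad, then the finger opening in mm, from 0 to 85.4. In form: [[tx, ty, tz, yaw, fingers], ...]. A call has 1 to 10 rows; each row is the pose to reach, as a shift and turn from the pose commanded when the call began, along the tool's axes at that moment; what a row does not reach only later rows make up. A row lasts 1/10 s, in which the tool goes at most 50 mm and 8.59 degrees, less where a joint would pass 70% of its speed; a pose out of reach is approached as far as the arm can. A call with a gripper value outside its range is refused whole. The fingers move at their own pace and stop on an object; "force" is the grip in N (left out, the last holds). Time passes only in rows, so rows that repeat a pose let the fingers close. It gives the time, the measured TCP pose, the force and the opening at its end, in the units of the state.
- ctrl.observe(): the state, without advancing time (a new reading comes with each control period).
- ctrl.snapshot(name): name is "side" or "top" or "wrist"; returns a dict with "pixels" (384x512x3 uint8, red, green, blue), "vertical_fov" (degrees; the focal length in pixels is half the picture's height over the tangent of half this angle, whatever the lens; pixels are square), "cx", "cy" (the principal point, pixels), "rvec" (rotation vector, rad) and "tvec" (3), from world to camera coordinates, as OpenCV has them; the wrist camera has in their place "hand_eye" (4x4, takes a point from camera to tool coordinates, whose origin is the TCP and whose axes are the flange's). Camera axes: x right, y down, z forward; pixel columns grow to the right and rows downward; lengths in m; the calibration is good to about 2 mm. A picture is of the moment at which its call begins: read the wrist's pose just before it. There is no depth.
- ctrl.job_done(): hands the job in, once; it reports no verdict.
The state is a dict: "clock": time; "joint_positions": joint angles; "qd": joint speeds; "joint_torque": joint torques, N m; "position": TCP position; "orientation": TCP orientation; "wrist_force": force on the tool from outside, world axes, zero at the start; "torque": the same for the moment, N m; "finger_gap": finger opening in m.
Only numpy, scipy, OpenCV 4.12 (cv2) and the standard library are available. Lean on these libraries where they do the work, as an engineer would, in place of code of your own. Each camera call takes 0.05 s, during which the arm holds its last target.

### The job

The microscope rocks because its foot at one corner has lost its rubber pad: grasping and lifting nothing, push the wooden wedge along the bench, thin end first, under that bare foot until it is snug and the rocking stops, without jacking the base out of level or shoving the microscope along. Then press down firmly (about 10 N) with a fingertip on the round cap above that foot to check that the corner no longer gives, and withdraw. Leave the other things on the bench alone.

Things in the scene. Friction and masses are not known exactly. Their poses are not given: they have to be found in the camera images.
- wedge: plain wooden wedge shim lying flat and loose on the bench, 110 mm long, 50 mm wide, about 0.12 kg. Origin: centre of its underside. Its +x axis points to the thin end (3 mm high, 55 mm from the origin); the thick back end, a flat upright face 18 mm high and 50 mm wide, lies 55 mm towards its -x. The top is one even slope.
- microscope: cream stereo microscope, 3.5 kg, loose. Origin: at bench level under the middle of its base (220 mm in x, 280 in y; underside 26, top 56 mm up). Four feet at x +-85, y +-115 mm; the one at x -85, y +115 has no rubber pad and hangs clear, so pressing that corner with over about 3 N rocks the base. Column at x 78, y -40; head over x -15, y -40, from 172 to 370 mm up, eyepieces to -x -y.
- bare_foot (a point): centre of the flat bottom of the bare foot, a steel stub 24 mm in diameter, hanging 10 mm above the bench, 25 mm in from two edges of the base. The wedge pushed in tip first is snug when this point is about 39 mm behind its thin tip (16 mm ahead of its origin); till then it slides with under 2 N, then the push rises past 4 N (at 20 N the microscope slides).
- cap: round steel bolt cap, 26 mm in diameter and 6 mm high, on top of the base plate straight above the bare foot (the other three corners have the same). Origin: centre of its underside; its flat top is 62 mm above the bench.
- jar: closed glass jar with a metal lid, 72 mm in diameter, 98 mm high; leave alone. Origin under its centre.
- dish: shallow glass dish, 90 mm in diameter, 16 mm high; leave alone. Origin under its centre.
- slidebox: grey flat box, 85 x 100 x 34 mm; leave alone. Origin under its centre.
- pot: small metal specimen pot, 32 mm in diameter, 42 mm high; leave alone. Origin under its centre.
- cup: brown card cup, 76 mm across, 95 mm high; leave alone. Origin under its centre.
- brush: small brush, 160 mm long, lying; leave alone.
- block: plain wooden block of even thickness, 70 x 45 x 22 mm (not the wedge); leave alone. Origin under its centre.
Not all that is in view belongs to the job. What is shaped like the wedge but pink or red is not meant.

How it is judged:
By the outcome, as a careful person would: the job done as asked, in the order asked, and still so for the second after the job is handed in, with the robot touching nothing.
It also fails if it takes over 58 s, if anything falls off the work surface, if the arm or the gripper's body presses on something with over 40 N, if the wrist force passes 120 N, or if a joint passes its speed limit or range.

## Working session

There is one attempt and no reset: what is moved stays moved. The work goes in short steps, Python scripts to look and compute and a tool call to move; the robot and the scene stay as the last step left them, time stands still between calls to the robot, and variables do not carry over. Pictures are saved under pics/ and viewed, and the job is handed in when it is done.

Besides the shell and the picture viewer there is one more tool, called by a JSON object that holds its "name" and its "arguments", one argument or row to a line. servo_tool: Moves the arm, as the interface text tells. Its arguments: {"type":"object","properties":{"commands":{"type":"array","items":{"type":"array","items":{"type":"number"}}},"force":{"type":"number"}},"required":["commands"]}

```bash
ls; mkdir -p pics
python3 - <<'E'
from station import ctrl
import cv2,pickle
s=ctrl.observe();print(s)
d={}
for n in("side","top","wrist"):
    c=ctrl.snapshot(n);d[n]=c
    cv2.imwrite(f"pics/{n}0.png",c["pixels"][:,:,::-1])
    print(n,{k:v for k,v in c.items() if k!="pixels"})
d['state']=s
pickle.dump(d,open("d0.pkl","wb"))
E
```

```text
pics
{'clock': 0.0, 'joint_positions': array([ 6.79250470e+01,  1.76204021e+01,  8.63860829e+01, -2.72132713e-04,
        7.61131768e+01, -4.21039830e+00]), 'qd': array([-0.05354351, -0.03087305,  0.05719804,  0.00166728, -0.06015666,
        0.06052021]), 'joint_torque': array([-1.60156822e-03, -4.57548845e+01, -2.51917148e+01, -5.83600977e-04,
        1.33506587e-02, -2.66959677e-05]), 'position': array([0.17613064, 0.5465855 , 0.23038521]), 'orientation': array([[-9.51784657e-01,  3.06765965e-01, -7.80622320e-04],
       [ 3.06766922e-01,  9.51782697e-01, -1.93712309e-03],
       [ 1.48739384e-04, -2.08319314e-03, -9.99997819e-01]]), 'wrist_force': array([ 0.98929774,  0.13707342, -0.54310845]), 'torque': array([-0.04212136,  0.04668749, -0.02849126]), 'finger_gap': 0.08525713915087582}
side {'vertical_fov': 42.12030500241957, 'cx': 264.8275915418309, 'cy': 190.07242365739643, 'rvec': array([ 0.17141733, -2.68769746,  1.49939147]), 'tvec': array([0.54028513, 0.05044498, 1.45262101])}
top {'vertical_fov': 51.934013364452014, 'cx': 248.25200685858383, 'cy': 184.96745442650445, 'rvec': array([ 2.15354077, -2.13829299,  0.15196208]), 'tvec': array([0.07911177, 0.55884303, 1.11573689])}
wrist {'vertical_fov': 71.98020699955053, 'cx': 257.67284836010396, 'cy': 193.69721482009226, 'hand_eye': array([[-1.55343044e-04, -9.53247567e-01, -3.02190423e-01,
         7.82699278e-02],
       [ 9.99999867e-01, -2.96475392e-04,  4.21162993e-04,
        -4.77044824e-04],
       [-4.91064623e-04, -3.02190317e-01,  9.53247487e-01,
        -1.43007258e-01],
       [ 0.00000000e+00,  0.00000000e+00,  0.00000000e+00,
         1.00000000e+00]])}
```

View pics/side0.png

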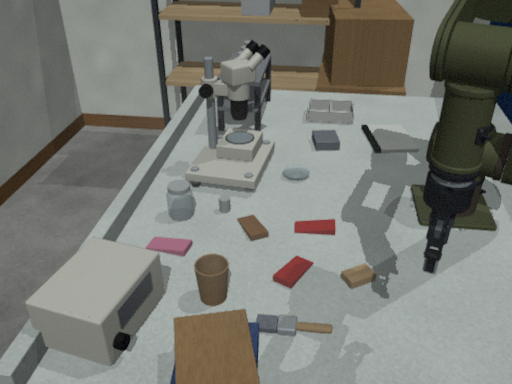

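View pics/top0.png

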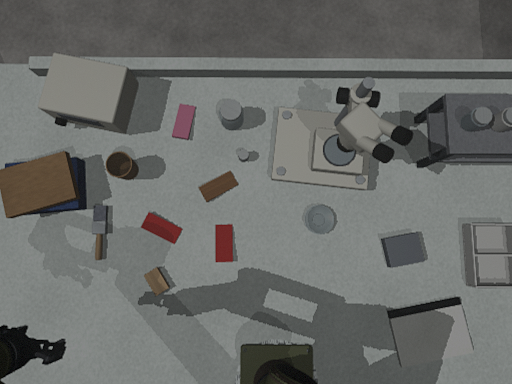

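View pics/wrist0.png

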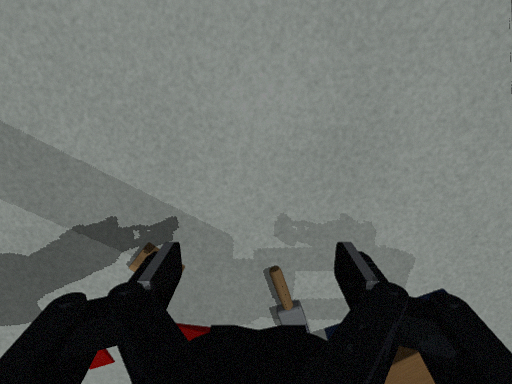

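The top view shows the base at (272–370, 107–189), with +x up. The bare-foot corner is lower left, with its cap near (280,172). The brown wedge is at (218,186) and the tan block at (157,281). Next I'll measure them.

```bash
cat > h.py <<'E'
import numpy as np,cv2,pickle
def cam(c):
    h=c["pixels"].shape[0];f=h/2/np.tan(np.radians(c["vertical_fov"])/2)
    K=np.array([[f,0,c["cx"]],[0,f,c["cy"]],[0,0,1]])
    return K,cv2.Rodrigues(np.array(c["rvec"]))[0],np.array(c["tvec"])
def wcam(c,s):
    h=c["pixels"].shape[0];f=h/2/np.tan(np.radians(c["vertical_fov"])/2)
    K=np.array([[f,0,c["cx"]],[0,f,c["cy"]],[0,0,1]])
    T=np.eye(4);T[:3,:3]=s["orientation"];T[:3,3]=s["position"]
    M=np.linalg.inv(T@np.array(c["hand_eye"]))
    return K,M[:3,:3],M[:3,3]
def plane(C,uv,z):
    K,R,t=C;uv=np.atleast_2d(uv).astype(float)
    d=(np.linalg.inv(K)@np.c_[uv,np.ones(len(uv))].T);d=(R.T@d).T;o=-R.T@t
    return o+d*((z-o[2])/d[:,2])[:,None]
def proj(C,P):
    K,R,t=C;P=np.atleast_2d(P).astype(float);p=(K@(R@P.T+t[:,None])).T
    return p[:,:2]/p[:,2:]
def crop(img,x0,y0,x1,y1,k,name):
    cv2.imwrite(name,cv2.resize(img[y0:y1,x0:x1,::-1],None,fx=k,fy=k,interpolation=cv2.INTER_CUBIC))
E
python3 - <<'E'
from h import *
d=pickle.load(open("d0.pkl","rb"))
crop(d["top"]["pixels"],180,95,310,215,6,"pics/topc.png")
crop(d["side"]["pixels"],150,120,290,250,5,"pics/sidec.png")
C=cam(d["top"])
print(plane(C,[[218,186],[280,172],[243,155],[157,281],[320,218]],0.0).round(3))
print(C[0][0,0], (-C[1].T@C[2]).round(3),(-cam(d["side"])[1].T@cam(d["side"])[2]).round(3))
E
```

```text
[[ 0.56   0.175  0.   ]
 [ 0.605 -0.013  0.   ]
 [ 0.657  0.1    0.   ]
 [ 0.278  0.349  0.   ]
 [ 0.466 -0.133  0.   ]]
394.2343525453042 [0.393 0.08  1.184] [0.386 1.268 0.805]
```

View pics/topc.png

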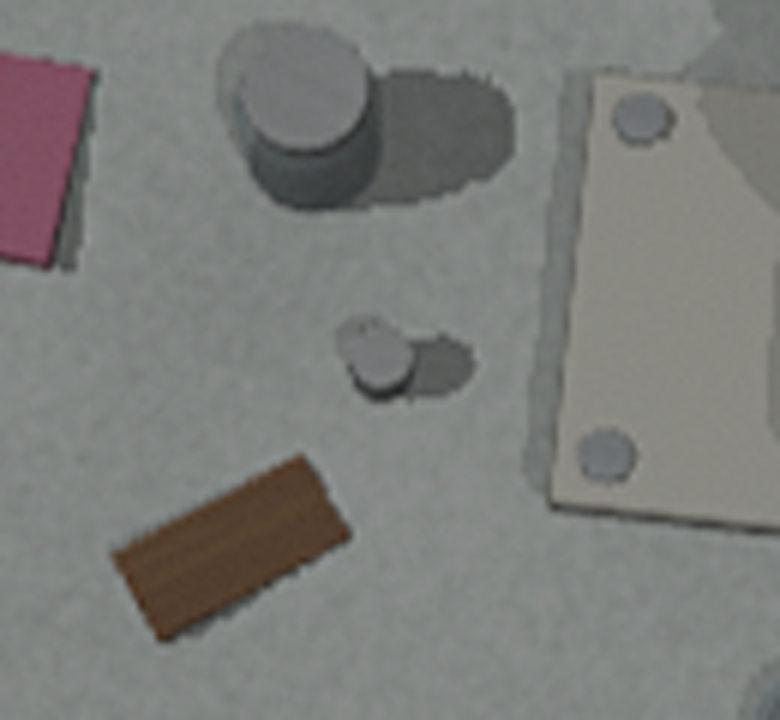

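View pics/sidec.png

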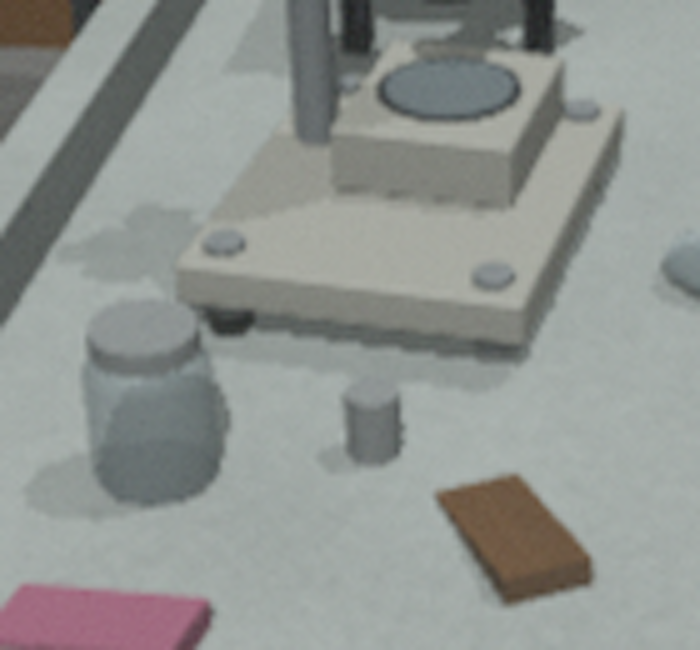

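Thick end of the wedge faces the side camera (+y); thin end points toward -y/+x. In the crop, the cap is at (606,456). Next come the corners, with a cross-check from the side view.

Run:
```python
from h import *
d=pickle.load(open("d0.pkl","rb"))
C=cam(d["top"]);S=cam(d["side"])
o=np.array([180,95]);so=np.array([150,120])
p=lambda a:(np.array(a)+.5)/6+o-.5
q=lambda a:(np.array(a)+.5)/5+so-.5
# wedge contour
img=d["top"]["pixels"];hsv=cv2.cvtColor(img,cv2.COLOR_RGB2HSV)
m=((hsv[...,1]>90)&(hsv[...,0]>5)&(hsv[...,0]<20)).astype(np.uint8);m[:, :190]=0;m[:,250:]=0;m[:150]=0;m[220:]=0
cs=max(cv2.findContours(m,0,1)[0],key=cv2.contourArea);r=cv2.minAreaRect(cs);print(r,cv2.boxPoints(r))
thin=plane(C,p([[302,455],[352,535]]),.003);thick=plane(C,p([[111,553],[163,642]]),.018)
print("thin",thin,"thick",thick)
print("len",np.linalg.norm(thin.mean(0)-thick.mean(0)),np.linalg.norm(thin[0]-thin[1]),np.linalg.norm(thick[0]-thick[1]))
sthin=plane(S,q([[437,494],[518,475]]),.003);sthick=plane(S,q([[506,588],[590,560]]),.018)
print("side thin",sthin,"thick",sthick)
for nm,a in(("a",p([[606,456],[643,118]])),):
    print("caps top",plane(C,a,.062))
print("caps side",plane(S,q([[494,275],[223,243],[582,109]]),.062))
print("base corner top",plane(C,p([[552,505],[592,72]]),.056))
print("pot top",plane(C,p([[382,355]]),.042),plane(S,q([[373,391]]),.042))
```

```text
((217.9606170654297, 185.391845703125), (16.389291763305664, 35.503822326660156), 60.524105072021484) [[198.47423 186.99284]
 [229.38252 169.52293]
 [237.447   183.79085]
 [206.53871 201.26076]]
thin [[0.60801414 0.13931839 0.003     ]
 [0.56716443 0.11350463 0.003     ]] thick [[0.55505353 0.23299786 0.018     ]
 [0.51073197 0.20610673 0.018     ]]
len 0.10905006748320648 0.048322341323501154 0.05184142993814144
side thin [[0.60552549 0.13960682 0.003     ]
 [0.56324504 0.11516736 0.003     ]] thick [[0.55104711 0.24020858 0.018     ]
 [0.51061673 0.2102845  0.018     ]]
caps top [[ 0.59779599 -0.01015254  0.062     ]
 [ 0.76687766 -0.02911841  0.062     ]]
caps side [[ 0.59499866 -0.00641505  0.062     ]
 [ 0.76488409 -0.02360018  0.062     ]
 [ 0.57062016 -0.23557965  0.062     ]]
base corner top [[ 0.57466825  0.01555319  0.056     ]
 [ 0.7923845  -0.00456144  0.056     ]]
pot top [[0.65132462 0.09856471 0.042     ]] [[0.64848872 0.09867642 0.042     ]]
```

```bash
cat > plan.py <<'E'
from h import *
from scipy.optimize import fsolve
H=lambda a:np.array([np.cos(a),np.sin(a)])
foot=np.array([.5965,-.0083]);o0=np.array([.559,.1745]);a0=np.radians(-60.3)
def turn(R,a1):  # COM path, clockwise arc
    c0=o0-.013*H(a0); n=np.array([np.sin(a0),-np.cos(a0)]) # right of heading
    cc=c0+R*n
    return cc-R*np.array([np.sin(a1),-np.cos(a1)])
def plan(a1,L0=.0):
    # free: R and straight length s
    def f(v):
        R,s=v; return turn(R,a1)+s*H(a1)+.013*H(a1)-(foot-.016*H(a1))
    return fsolve(f,[.2,.05])
if __name__=="__main__":
    for d in(-82,-85,-88,-90,-92): print(d,plan(np.radians(d)))
E
python3 plan.py
```

```text
-82 [0.23284205 0.08322612]
-85 [0.29355086 0.0455181 ]
-88 [0.32406989 0.01586618]
-90 [ 0.33448633 -0.00063194]
-92 [ 0.33975664 -0.01509202]
```

```bash
cat >> h.py <<'E'
def shift(s,target,thx=None):
    """tool-axis shift in mm (tx,ty,tz) and yaw (rad) to reach world target with tool x at thx deg"""
    R=np.array(s["orientation"]);t=R.T@(np.array(target)-s["position"])*1000
    y=0 if thx is None else -((thx-np.degrees(np.arctan2(R[1,0],R[0,0]))+180)%360-180)*np.pi/180
    return t.round(1),round(y,3)
E
python3 - <<'E'
from h import *
from station import ctrl
s=ctrl.observe();print(shift(s,[.509,.261,.12],119.7))
E
```

```text
(array([-404.4, -169.7,  110.8]), np.float64(0.741))
```

{"name": "servo_tool", "arguments": {
  "commands": [
    [-15, -6, 4, 0.04, 40],
    [-50, -21, 14, 0.12, 30],
    [-95, -40, 26, 0.21, 20],
    [-140, -59, 38, 0.3, 20],
    [-185, -78, 50, 0.39, 20],
    [-230, -97, 63, 0.48, 20],
    [-275, -115, 75, 0.57, 20],
    [-320, -134, 88, 0.66, 20],
    [-365, -153, 100, 0.72, 20],
    [-404, -170, 111, 0.741, 20]
  ]
}}

```text
clock: 1.15
position: [0.5103, 0.2585, 0.1195]
orientation: [[-0.491, 0.871, -0.0], [0.871, 0.491, -0.001], [-0.001, -0.0, -1.0]]
wrist_force: [0.9, -0.4, -0.3]
finger_gap: 0.0201
```

{"name": "servo_tool", "arguments": {
  "commands": [
    [0, 0, 0, 0, 20],
    [0, 0, 0, 0, 20]
  ]
}}

```text
clock: 1.35
position: [0.509, 0.2595, 0.1194]
orientation: [[-0.491, 0.871, -0.002], [0.871, 0.491, -0.001], [0.0, -0.002, -1.0]]
wrist_force: [0.1, -0.0, 0.6]
finger_gap: 0.0201
```

Run:
```python
from h import *
from station import ctrl
s=ctrl.observe();print(s['clock'],s['position'],s['wrist_force'],s['finger_gap'],np.degrees(np.arctan2(s['orientation'][1,0],s['orientation'][0,0])))
w=ctrl.snapshot("wrist");cv2.imwrite("pics/w1.png",w["pixels"][:,:,::-1])
pickle.dump((s,w),open("w1.pkl","wb"))
C=wcam(w,s)
h=np.array([.495,-.869]);n=np.array([-h[1],h[0]]);o=np.array([.559,.1745])
print(proj(C,[[*(o+a*h+b*n),z] for a,z in((.055,.003),(-.055,.018)) for b in(-.025,.025)]))
```

```text
1.35 [0.50901047 0.2594759  0.1194374 ] [ 0.06899863 -0.01247158  0.62991601] 0.020109871667984384 119.43262698614366
[[239.49067654 312.29082397]
 [281.17577898 312.20422095]
 [235.8047653  234.80158164]
 [284.83007349 234.65519645]]
```

View pics/w1.png

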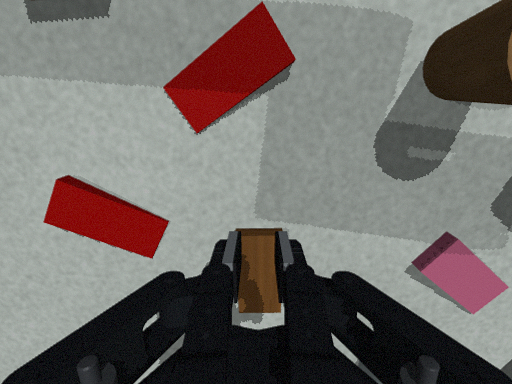

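The wrist view shows the wedge at (235–285, 228–312), squarely between the fingers. It matches the prediction to about 2 px, and the thick face is on the near side. Next I lower.

{"name": "servo_tool", "arguments": {
  "commands": [
    [0, 0, 25, 0, 20],
    [0, 0, 60, 0, 20],
    [0, 0, 90, 0, 20],
    [0, 0, 105, 0, 20],
    [0, 0, 111, 0, 20],
    [0, 0, 114, 0, 20],
    [0, 0, 115, 0, 20]
  ]
}}

```text
clock: 2.1
position: [0.5089, 0.2624, 0.0061]
orientation: [[-0.496, 0.868, 0.001], [0.868, 0.496, 0.001], [-0.0, 0.001, -1.0]]
wrist_force: [-0.2, 0.1, -0.7]
finger_gap: 0.0199
```

{"name": "servo_tool", "arguments": {
  "commands": [
    [-5, 0, 0, 0, 20],
    [-10, 0, 0, 0, 20],
    [-15, 0, 0, 0, 20],
    [-20, 0, 0, 0, 20],
    [-24, 0, 0, 0, 20],
    [-24, 0, 0, 0, 20]
  ]
}}

```text
clock: 2.7
position: [0.5211, 0.24, 0.0054]
orientation: [[-0.494, 0.869, 0.0], [0.869, 0.494, -0.0], [-0.0, 0.0, -1.0]]
wrist_force: [0.9, 0.1, -0.1]
finger_gap: 0.0201
```

```bash
cat > look.py <<'E'
import sys
from h import *
from station import ctrl
n=sys.argv[1]
s=ctrl.observe();print(s['clock'],s['position'].round(4),s['wrist_force'].round(1),np.degrees(np.arctan2(s['orientation'][1,0],s['orientation'][0,0])).round(2))
d={'s':s}
for k in sys.argv[2:]:
    d[k]=ctrl.snapshot(k);cv2.imwrite(f"pics/{n}_{k}.png",d[k]["pixels"][:,:,::-1])
pickle.dump(d,open(n+".pkl","wb"))
if 'side' in d: crop(d['side']["pixels"],150,130,290,250,5,f"pics/{n}_sc.png")
if 'top' in d: crop(d['top']["pixels"],180,95,310,215,6,f"pics/{n}_tc.png")
E
python3 look.py a wrist
```

```text
2.7 [0.5211 0.24   0.0054] [ 0.9  0.1 -0.1] 119.62
```

View pics/a_wrist.png

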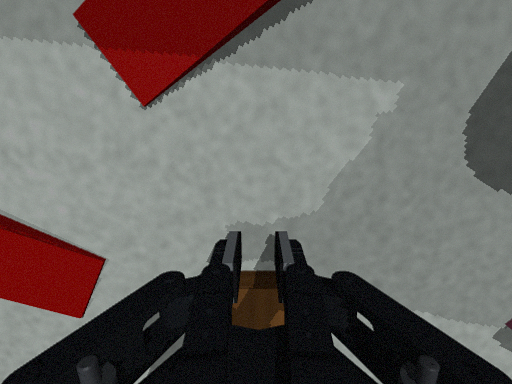

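Run:
```python
import numpy as np
R=233
for i in range(1,11):
    d=.019*i
    print([round(-(53+R*np.sin(d)-53*np.cos(d)),1),round(-(R*(1-np.cos(d))-53*np.sin(d)),1),0,round(d,3),20])
```

```text
[np.float64(-4.4), np.float64(1.0), 0, 0.019, 20]
[np.float64(-8.9), np.float64(1.8), 0, 0.038, 20]
[np.float64(-13.4), np.float64(2.6), 0, 0.057, 20]
[np.float64(-17.8), np.float64(3.4), 0, 0.076, 20]
[np.float64(-22.3), np.float64(4.0), 0, 0.095, 20]
[np.float64(-26.8), np.float64(4.5), 0, 0.114, 20]
[np.float64(-31.4), np.float64(5.0), 0, 0.133, 20]
[np.float64(-35.9), np.float64(5.3), 0, 0.152, 20]
[np.float64(-40.4), np.float64(5.6), 0, 0.171, 20]
[np.float64(-45.0), np.float64(5.8), 0, 0.19, 20]
```

{"name": "servo_tool", "arguments": {
  "commands": [
    [-3, 0, 0, 0, 20],
    [-6, 0, 0, 0, 20],
    [-9, 0, 0, 0, 20],
    [-11, 0, 0, 0, 20],
    [-11, 0, 0, 0, 20]
  ]
}}

```text
clock: 3.25
position: [0.5263, 0.2309, 0.0053]
orientation: [[-0.495, 0.869, 0.0], [0.869, 0.495, -0.0], [-0.0, 0.0, -1.0]]
wrist_force: [-1.0, 0.8, -0.1]
finger_gap: 0.0202
```

```bash
python3 look.py b wrist
```

```text
3.25 [0.5263 0.2309 0.0053] [-1.   0.8 -0.1] 119.66
```

View pics/b_wrist.png

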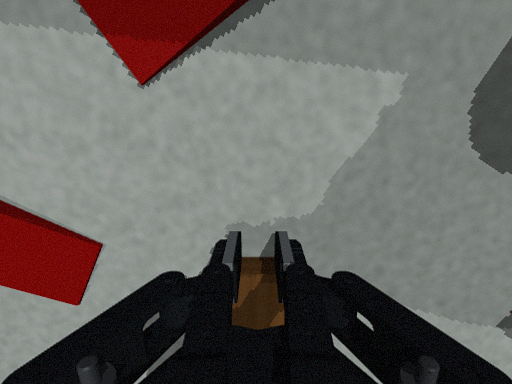

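The back face is now at rows 257–276 and still level, so the fingers are square to it. Next I push the arc.

{"name": "servo_tool", "arguments": {
  "commands": [
    [-4.4, 1.0, 0, 0.019, 20],
    [-8.9, 1.8, 0, 0.038, 20],
    [-13.4, 2.6, 0, 0.057, 20],
    [-17.8, 3.4, 0, 0.076, 20],
    [-22.3, 4.0, 0, 0.095, 20],
    [-26.8, 4.5, 0, 0.114, 20],
    [-31.4, 5.0, 0, 0.133, 20],
    [-35.9, 5.3, 0, 0.152, 20],
    [-40.4, 5.6, 0, 0.171, 20],
    [-45, 5.8, 0, 0.19, 20]
  ]
}}

```text
clock: 4.3
position: [0.5536, 0.1946, 0.0053]
orientation: [[-0.321, 0.947, -0.0], [0.947, 0.321, -0.0], [0.0, -0.0, -1.0]]
wrist_force: [0.8, 0.7, -0.8]
finger_gap: 0.0205
```

```bash
python3 look.py c wrist top
```

```text
4.3 [0.5536 0.1946 0.0053] [ 0.8  0.7 -0.8] 108.7
```

View pics/c_wrist.png

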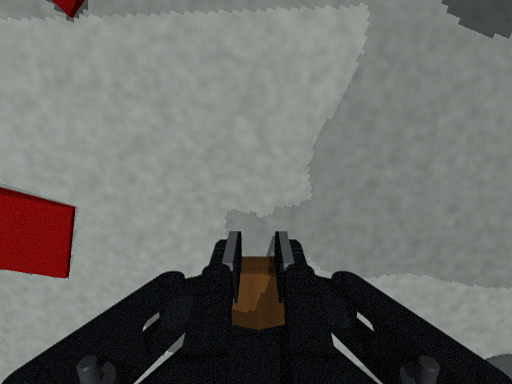

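View pics/c_tc.png

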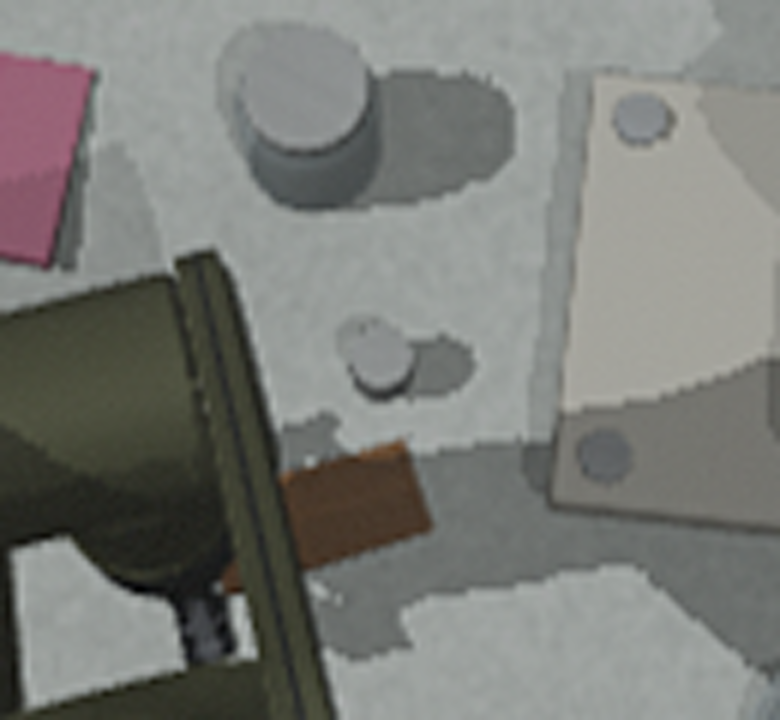

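The wedge follows and its back face stays square in the wrist view. Its tip corners are at crop (407,440) and (432,528). I'll recompute its pose.

Run:
```python
from h import *
d=pickle.load(open("c.pkl","rb"));C=cam(d['top'])
p=lambda a:(np.array(a)+.5)/6+np.array([180,95])-.5
t=plane(C,p([[407,440],[432,528]]),.003);print(t)
a=np.radians(108.7-180);h=np.array([np.cos(a),np.sin(a)])
m=t.mean(0)[:2];print("tipmid",m,"heading from tip edge",np.degrees(np.arctan2(*(t[1]-t[0])[[1,0]]))+90)
r=m-d['s']['position'][:2];n=np.array([-h[1],h[0]]);print("tip rel TCP along,lat",r@h,r@n)
b=plane(C,p([[225,590],[432,528]]),.01);print(np.degrees(np.arctan2(*(b[1]-b[0])[[1,0]])))
f=np.array([.5965,-.0083])-m;print("foot from tip: along",f@h,"lat(left+)",f@n, "dir",np.degrees(np.arctan2(f[1],f[0])))
```

```text
[[0.61612005 0.08610489 0.003     ]
 [0.57101998 0.07313881 0.003     ]]
tipmid [0.59357001 0.07962185] heading from tip edge -73.96027495242495
tip rel TCP along,lat 0.12169386585683335 0.0009913326972487413
-72.7534684531126
foot from tip: along 0.08421986930871583 lat(left+) -0.02541357241123339 dir -88.09132995436585
```

Run:
```python
import plan as P,numpy as np
P.a0=np.radians(-71.8);P.o0=np.array([.5936,.0796])-.055*P.H(P.a0)
for d in(-82,-84,-86,-88,-90): print(d,P.plan(np.radians(d)))
R=P.plan(np.radians(-86))[0]*1000
R=290
for i in range(1,11):
    d=.0225*i
    print([round(float(-(53+R*np.sin(d)-53*np.cos(d))),1),round(float(-(R*(1-np.cos(d))-53*np.sin(d))),1),0,round(d,4),20])
```

```text
-82 [0.1695873  0.09534214]
-84 [0.35716038 0.04970904]
-86 [0.43994102 0.01688968]
-88 [ 0.47352576 -0.00786184]
-90 [ 0.48250578 -0.0272053 ]
[-6.5, 1.1, 0, 0.0225, 20]
[-13.1, 2.1, 0, 0.045, 20]
[-19.7, 2.9, 0, 0.0675, 20]
[-26.3, 3.6, 0, 0.09, 20]
[-32.9, 4.1, 0, 0.1125, 20]
[-39.5, 4.5, 0, 0.135, 20]
[-46.1, 4.7, 0, 0.1575, 20]
[-52.8, 4.8, 0, 0.18, 20]
[-59.4, 4.7, 0, 0.2025, 20]
[-66.0, 4.5, 0, 0.225, 20]
```

{"name": "servo_tool", "arguments": {
  "commands": [
    [-6.5, 1.1, 0, 0.0225, 20],
    [-13.1, 2.1, 0, 0.045, 20],
    [-19.7, 2.9, 0, 0.0675, 20],
    [-26.3, 3.6, 0, 0.09, 20],
    [-32.9, 4.1, 0, 0.1125, 20],
    [-39.5, 4.5, 0, 0.135, 20],
    [-46.1, 4.7, 0, 0.1575, 20],
    [-52.8, 4.8, 0, 0.18, 20],
    [-58.6, 4.7, 0, 0.2, 20],
    [-58.6, 4.7, 0, 0.2, 20]
  ]
}}

```text
clock: 5.4
position: [0.5771, 0.14, 0.0053]
orientation: [[-0.126, 0.992, 0.0], [0.992, 0.126, -0.0], [-0.0, 0.0, -1.0]]
wrist_force: [-0.2, 0.7, 0.9]
finger_gap: 0.0199
```

```bash
python3 look.py d wrist top side
```

```text
5.4 [0.5771 0.14   0.0053] [-0.2  0.7  0.9] 97.25
```

View pics/d_tc.png

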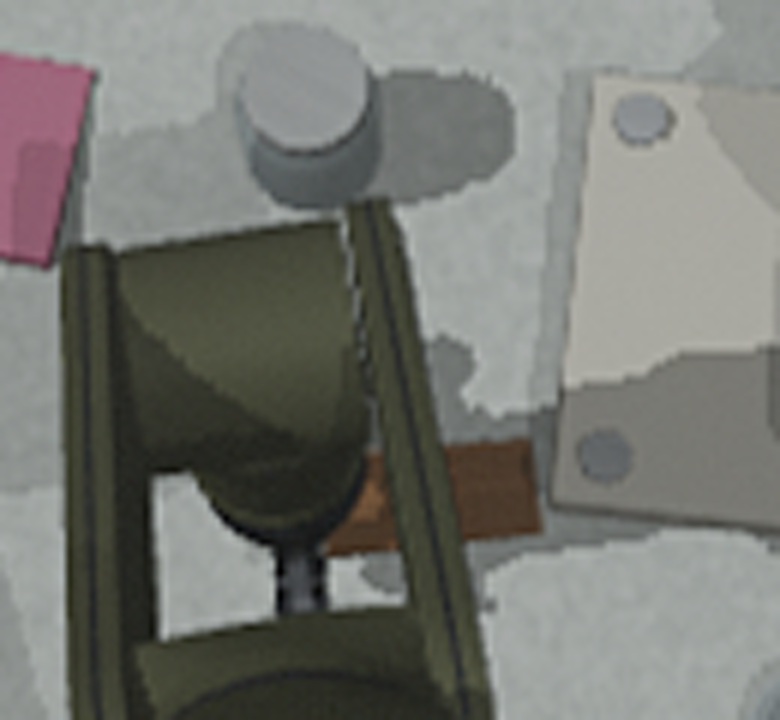

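View pics/d_sc.png

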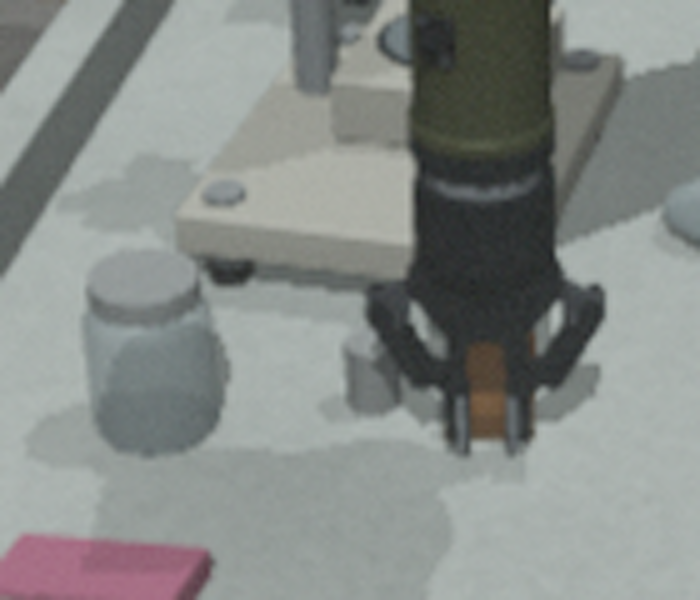

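View pics/d_wrist.png

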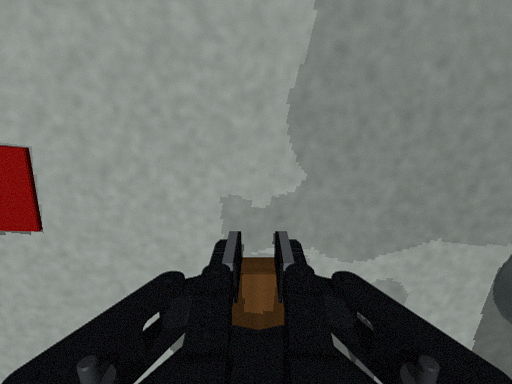

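The wedge tip is just in front of the base edge, at crop (527,438) and (543,530). The pot hasn't moved and is clear. I'll recompute.

Run:
```python
from h import *
d=pickle.load(open("d.pkl","rb"));C=cam(d['top'])
p=lambda a:(np.array(a)+.5)/6+np.array([180,95])-.5
t=plane(C,p([[527,438],[543,530]]),.003);print(t)
a=np.radians(97.25-180);h=np.array([np.cos(a),np.sin(a)]);n=np.array([-h[1],h[0]])
m=t.mean(0)[:2];print("edge heading",np.degrees(np.arctan2(*(t[1]-t[0])[[1,0]]))+90)
tcp=d['s']['position'][:2]
r=m-tcp;print("tip rel TCP",r@h,r@n)
for F in([.5978,-.0101],[.595,-.0064]):
    f=np.array(F)-m;print("foot from tip",f@h,f@n, "foot from tcp", (np.array(F)-tcp)@h,(np.array(F)-tcp)@n)
print(plane(C,p([[606,456]]),.062))
```

```text
[[0.6175739  0.02517671 0.003     ]
 [0.57038969 0.01708565 0.003     ]]
edge heading -80.2696620618461
tip rel TCP 0.12007600549537928 0.0017257958467196371
foot from tip 0.031463336463125664 -0.0001536646620346726 foot from tcp 0.15153934195850494 0.0015721311846849679
foot from tip 0.027439561035730392 -0.0024643423353353285 foot from tcp 0.14751556653110967 -0.0007385464886156887
[[ 0.59779599 -0.01015254  0.062     ]]
```

The foot is straight ahead, with under 2.5 mm lateral offset and about 68–70 mm of travel left. I'll push straight.

{"name": "servo_tool", "arguments": {
  "commands": [
    [-4, 0, 0, 0, 20],
    [-8, 0, 0, 0, 20],
    [-12, 0, 0, 0, 20],
    [-16, 0, 0, 0, 20],
    [-20, 0, 0, 0, 20],
    [-24, 0, 0, 0, 20],
    [-28, 0, 0, 0, 20],
    [-32, 0, 0, 0, 20],
    [-36, 0, 0, 0, 20],
    [-40, 0, 0, 0, 20]
  ]
}}

```text
clock: 6.55
position: [0.5819, 0.1009, 0.0053]
orientation: [[-0.128, 0.992, -0.0], [0.992, 0.128, -0.0], [0.0, -0.0, -1.0]]
wrist_force: [0.7, 0.1, -1.0]
finger_gap: 0.0201
```

{"name": "servo_tool", "arguments": {
  "commands": [
    [-2, 0, 0, 0, 20],
    [-4, 0, 0, 0, 20],
    [-6, 0, 0, 0, 20],
    [-8, 0, 0, 0, 20],
    [-10, 0, 0, 0, 20],
    [-12, 0, 0, 0, 20],
    [-14, 0, 0, 0, 20],
    [-16, 0, 0, 0, 20]
  ]
}}

```text
clock: 7.35
position: [0.5839, 0.0852, 0.0053]
orientation: [[-0.128, 0.992, -0.0], [0.992, 0.128, 0.0], [0.0, -0.0, -1.0]]
wrist_force: [-0.4, 1.1, -0.4]
finger_gap: 0.0196
```

```bash
python3 look.py e wrist top side
python3 - <<'E'
from station import ctrl
import numpy as np
f=[]
for i in range(4):
    ctrl.snapshot("wrist");f.append(ctrl.observe()['wrist_force'])
print(np.mean(f,0),np.std(f,0))
E
```

```text
7.35 [0.5839 0.0852 0.0053] [-0.4  1.1 -0.4] 97.33
[0.29526449 0.21632918 0.19718723] [0.54877676 0.2243619  0.24889113]
```

View pics/e_tc.png

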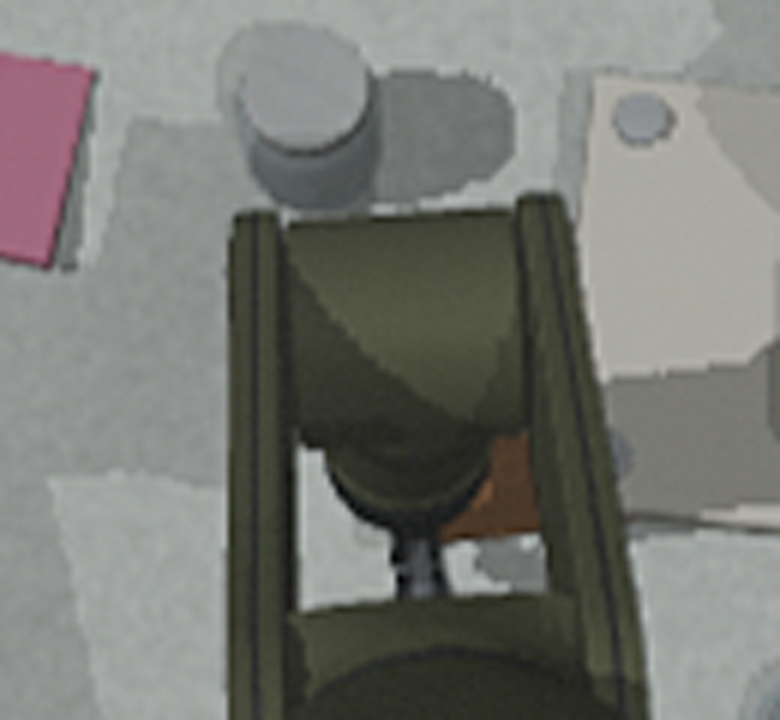

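View pics/e_wrist.png

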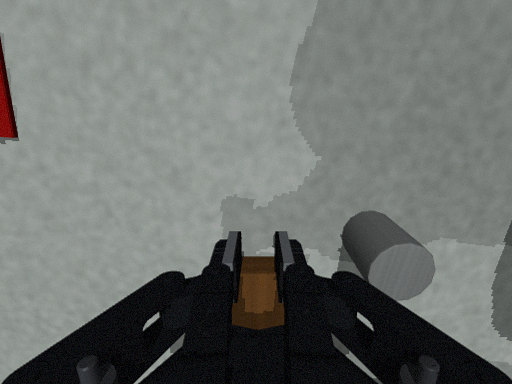

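{"name": "servo_tool", "arguments": {
  "commands": [
    [-1, 0, 0, 0, 20],
    [-2, 0, 0, 0, 20],
    [-3, 0, 0, 0, 20],
    [-4, 0, 0, 0, 20],
    [-5, 0, 0, 0, 20],
    [-6, 0, 0, 0, 20],
    [-7, 0, 0, 0, 20]
  ]
}}

```text
clock: 8.4
position: [0.5848, 0.0784, 0.0053]
orientation: [[-0.128, 0.992, -0.0], [0.992, 0.128, 0.0], [0.0, -0.0, -1.0]]
wrist_force: [-0.2, 0.5, 1.5]
finger_gap: 0.02
```

{"name": "servo_tool", "arguments": {
  "commands": [
    [-0.5, 0, 0, 0, 20],
    [-1, 0, 0, 0, 20]
  ]
}}

```text
clock: 8.6
position: [0.585, 0.0774, 0.0053]
orientation: [[-0.128, 0.992, 0.0], [0.992, 0.128, 0.0], [0.0, 0.0, -1.0]]
wrist_force: [0.2, 1.0, 0.8]
finger_gap: 0.0201
```

{"name": "servo_tool", "arguments": {
  "commands": [
    [-0.5, 0, 0, 0, 20],
    [-1, 0, 0, 0, 20]
  ]
}}

```text
clock: 8.8
position: [0.5851, 0.0765, 0.0053]
orientation: [[-0.128, 0.992, -0.0], [0.992, 0.128, 0.0], [0.0, 0.0, -1.0]]
wrist_force: [-0.1, -0.1, -0.2]
finger_gap: 0.0198
```

{"name": "servo_tool", "arguments": {
  "commands": [
    [-0.5, 0, 0, 0, 20],
    [-1, 0, 0, 0, 20]
  ]
}}

```text
clock: 9.0
position: [0.5852, 0.0755, 0.0053]
orientation: [[-0.128, 0.992, 0.0], [0.992, 0.128, 0.0], [0.0, 0.0, -1.0]]
wrist_force: [0.5, 0.8, 0.4]
finger_gap: 0.0197
```

{"name": "servo_tool", "arguments": {
  "commands": [
    [-0.5, 0, 0, 0, 20],
    [-1, 0, 0, 0, 20]
  ]
}}

```text
clock: 9.2
position: [0.5853, 0.0744, 0.0053]
orientation: [[-0.128, 0.992, 0.0], [0.992, 0.128, 0.0], [0.0, 0.0, -1.0]]
wrist_force: [0.2, 1.3, 0.7]
finger_gap: 0.0202
```

{"name": "servo_tool", "arguments": {
  "commands": [
    [-0.5, 0, 0, 0, 20],
    [-1, 0, 0, 0, 20]
  ]
}}

```text
clock: 9.4
position: [0.5855, 0.0735, 0.0053]
orientation: [[-0.128, 0.992, -0.0], [0.992, 0.128, -0.0], [-0.0, -0.0, -1.0]]
wrist_force: [0.4, 0.0, 1.2]
finger_gap: 0.0201
```

{"name": "servo_tool", "arguments": {
  "commands": [
    [-0.5, 0, 0, 0, 20],
    [-1, 0, 0, 0, 20]
  ]
}}

```text
clock: 9.6
position: [0.5856, 0.0725, 0.0053]
orientation: [[-0.128, 0.992, -0.0], [0.992, 0.128, 0.0], [0.0, -0.0, -1.0]]
wrist_force: [0.0, 1.9, 0.2]
finger_gap: 0.0198
```

{"name": "servo_tool", "arguments": {
  "commands": [
    [-0.5, 0, 0, 0, 20],
    [-1, 0, 0, 0, 20]
  ]
}}

```text
clock: 9.8
position: [0.5857, 0.0715, 0.0053]
orientation: [[-0.128, 0.992, -0.0], [0.992, 0.128, -0.0], [0.0, -0.0, -1.0]]
wrist_force: [0.1, 0.7, 0.8]
finger_gap: 0.0198
```

```bash
python3 look.py f wrist side
```

```text
9.8 [0.5857 0.0715 0.0053] [0.1 0.7 0.8] 97.33
```

View pics/f_sc.png

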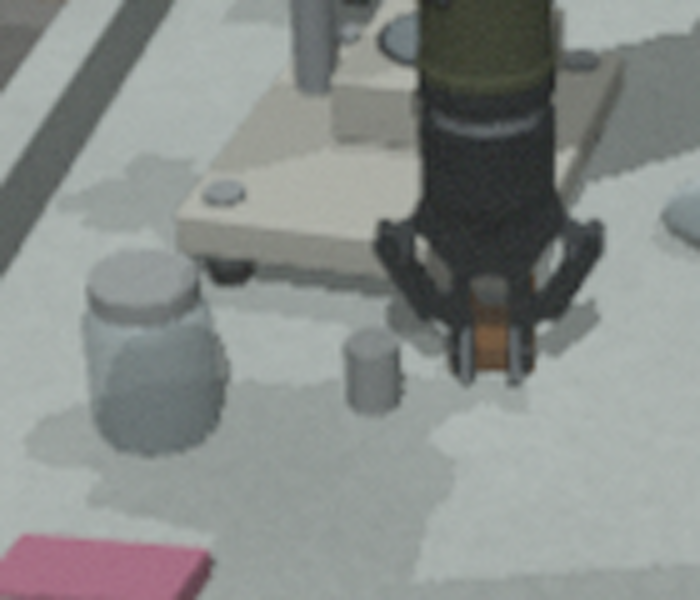

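View pics/f_wrist.png

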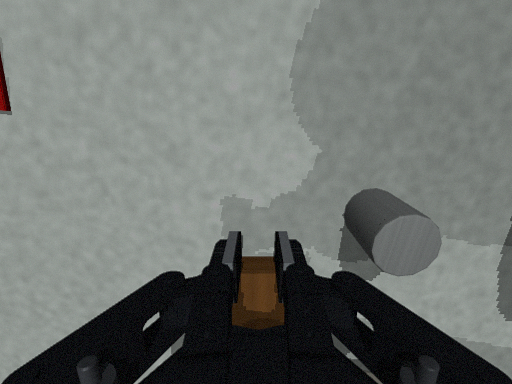

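{"name": "servo_tool", "arguments": {
  "commands": [
    [-0.5, 0, 0, 0, 20],
    [-0.5, 0, 0, 0, 20]
  ]
}}

```text
clock: 10.1
position: [0.5858, 0.0709, 0.0053]
orientation: [[-0.128, 0.992, -0.0], [0.992, 0.128, -0.0], [-0.0, -0.0, -1.0]]
wrist_force: [0.8, 1.0, 1.6]
finger_gap: 0.0199
```

{"name": "servo_tool", "arguments": {
  "commands": [
    [-0.5, 0, 0, 0, 20],
    [-0.5, 0, 0, 0, 20]
  ]
}}

```text
clock: 10.3
position: [0.5859, 0.0705, 0.0053]
orientation: [[-0.128, 0.992, 0.0], [0.992, 0.128, -0.0], [-0.0, 0.0, -1.0]]
wrist_force: [-0.4, 0.0, 0.8]
finger_gap: 0.0202
```

{"name": "servo_tool", "arguments": {
  "commands": [
    [-0.5, 0, 0, 0, 20],
    [-0.5, 0, 0, 0, 20]
  ]
}}

```text
clock: 10.5
position: [0.5859, 0.07, 0.0053]
orientation: [[-0.128, 0.992, -0.0], [0.992, 0.128, 0.0], [0.0, -0.0, -1.0]]
wrist_force: [-0.1, 1.4, 1.4]
finger_gap: 0.02
```

{"name": "servo_tool", "arguments": {
  "commands": [
    [-0.5, 0, 0, 0, 20],
    [-0.5, 0, 0, 0, 20]
  ]
}}

```text
clock: 10.7
position: [0.5859, 0.0696, 0.0053]
orientation: [[-0.128, 0.992, -0.0], [0.992, 0.128, 0.0], [0.0, -0.0, -1.0]]
wrist_force: [-0.1, 2.2, 0.2]
finger_gap: 0.02
```

{"name": "servo_tool", "arguments": {
  "commands": [
    [-0.5, 0, 0, 0, 20],
    [-0.5, 0, 0, 0, 20]
  ]
}}

```text
clock: 10.9
position: [0.586, 0.0692, 0.0053]
orientation: [[-0.127, 0.992, -0.0], [0.992, 0.127, 0.0], [0.0, 0.0, -1.0]]
wrist_force: [-1.0, 2.7, 1.2]
finger_gap: 0.0199
```

{"name": "servo_tool", "arguments": {
  "commands": [
    [-0.5, 0, 0, 0, 20],
    [-0.5, 0, 0, 0, 20]
  ]
}}

```text
clock: 11.1
position: [0.586, 0.0689, 0.0053]
orientation: [[-0.127, 0.992, -0.0], [0.992, 0.127, 0.001], [0.001, -0.0, -1.0]]
wrist_force: [-0.4, 4.3, 0.7]
finger_gap: 0.0198
```

Run:
```python
from station import ctrl
import numpy as np
f=[]
for i in range(5):
    ctrl.snapshot("wrist");f.append(ctrl.observe()['wrist_force'])
print(np.mean(f,0),np.std(f,0))
```

```text
[-0.62635911  4.1396403   0.74630018] [0.68824955 0.16922042 0.53190172]
```

{"name": "servo_tool", "arguments": {
  "commands": [
    [-0.5, 0, 0, 0, 20],
    [-0.5, 0, 0, 0, 20]
  ]
}}

```text
clock: 11.55
position: [0.5861, 0.0684, 0.0053]
orientation: [[-0.127, 0.992, -0.0], [0.992, 0.127, 0.001], [0.001, -0.0, -1.0]]
wrist_force: [0.1, 5.7, 1.7]
finger_gap: 0.0202
```

```bash
python3 look.py g top side;python3 - <<'E'
from station import ctrl
import numpy as np
f=[]
for i in range(5):
    ctrl.snapshot("wrist");f.append(ctrl.observe()['wrist_force'])
print(np.mean(f,0),np.std(f,0))
E
```

```text
11.55 [0.5861 0.0684 0.0053] [0.1 5.7 1.7] 97.32
[-0.91385153  5.36331637  1.36911832] [0.43495806 0.44463702 0.59563033]
```

View pics/g_sc.png

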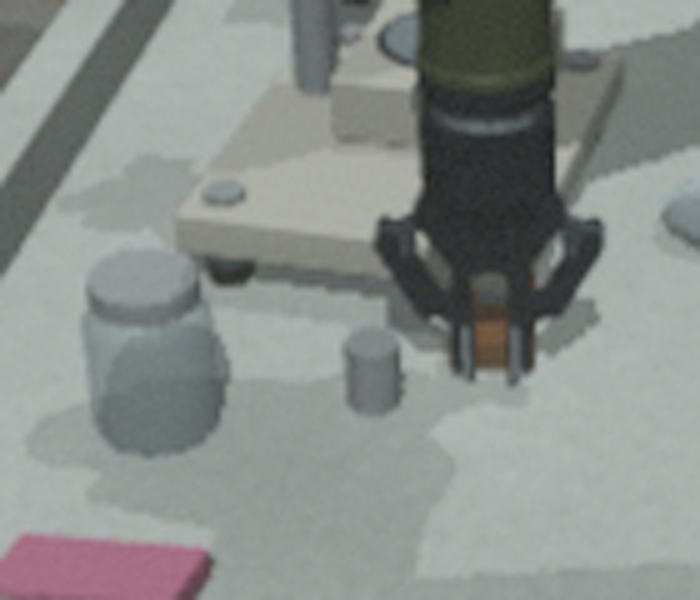

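View pics/g_tc.png

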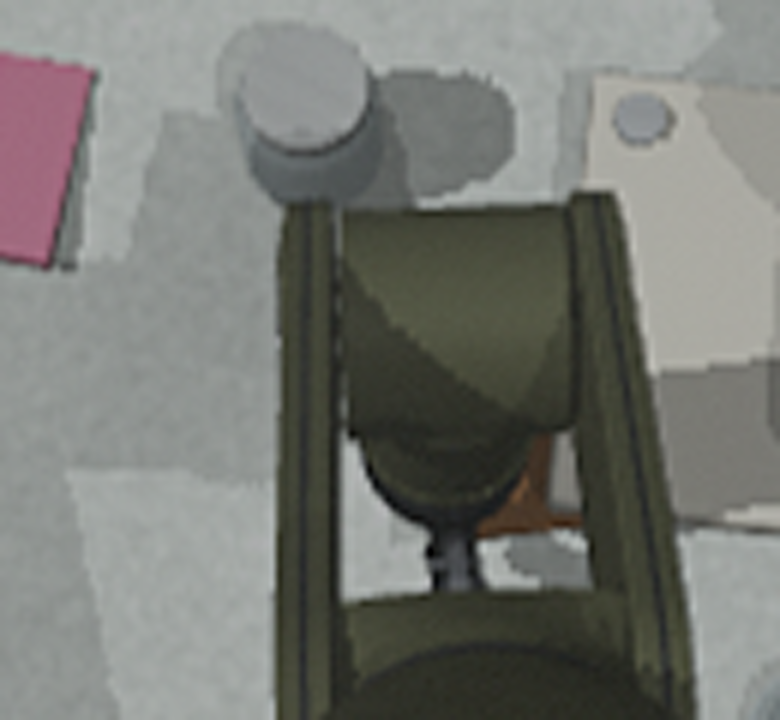

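The push force rose steadily to 5.4 N while the base hasn't visibly shifted, so the wedge is snug. I'll back off, rise, and look.

{"name": "servo_tool", "arguments": {
  "commands": [
    [2, 0, 0, 0, 20],
    [6, 0, 0, 0, 20],
    [12, 0, 0, 0, 20],
    [20, 0, 0, 0, 20],
    [30, 0, -4, 0, 20],
    [36, 0, -15, 0, 20],
    [40, 0, -40, 0, 10],
    [40, 0, -75, 0, 0],
    [40, 0, -110, 0, 0],
    [40, 0, -125, 0, 0]
  ]
}}

```text
clock: 12.9
position: [0.5831, 0.1087, 0.1349]
orientation: [[-0.129, 0.992, 0.007], [0.992, 0.129, 0.001], [-0.0, 0.007, -1.0]]
wrist_force: [0.6, -1.1, 0.1]
finger_gap: 0.0
```

{"name": "servo_tool", "arguments": {
  "commands": [
    [20, 0, 0, 0, 0],
    [50, 0, 0, 0, 0],
    [70, 0, 0, 0, 0],
    [70, 0, 0, 0, 0]
  ]
}}

```text
clock: 13.3
position: [0.5717, 0.18, 0.1315]
orientation: [[-0.131, 0.991, 0.001], [0.991, 0.131, 0.001], [0.001, 0.002, -1.0]]
wrist_force: [-0.2, -0.0, 0.2]
finger_gap: 0.0004
```

```bash
python3 look.py k wrist top side
```

```text
13.3 [0.5717 0.18   0.1315] [-0.2 -0.   0.2] 97.51
```

View pics/k_tc.png

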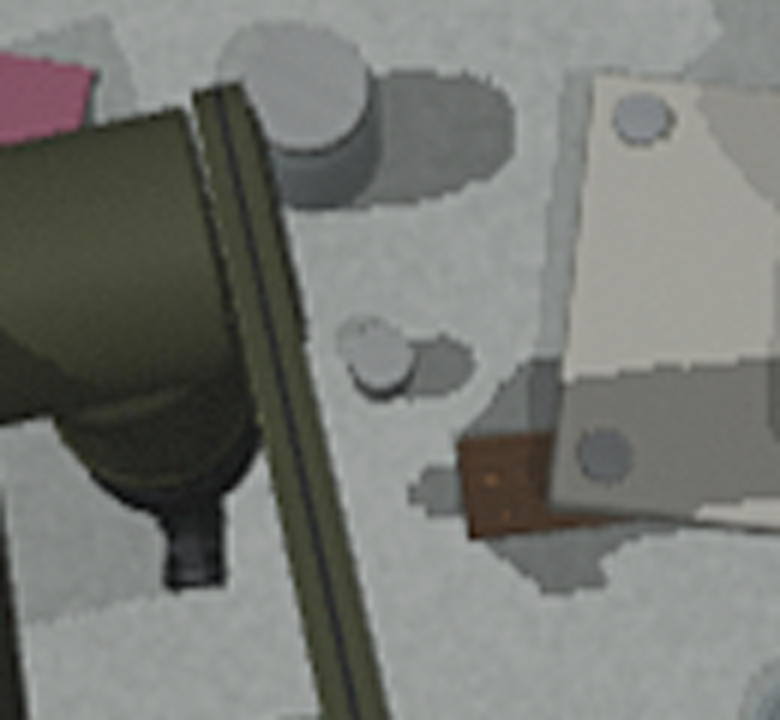

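View pics/k_sc.png

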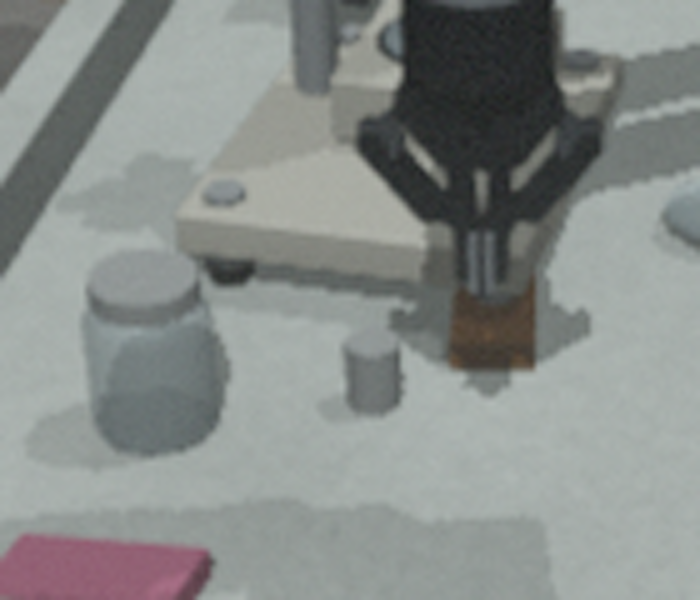

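View pics/k_wrist.png

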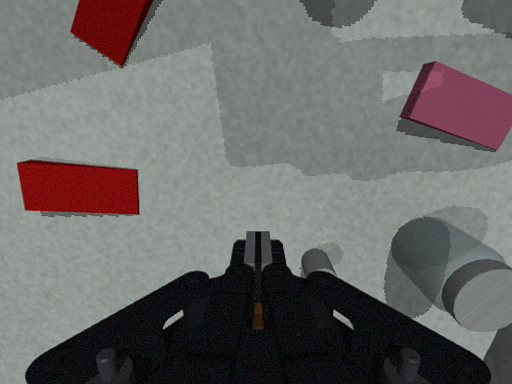

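The wedge is under the corner, with its back corners at crop (457,440) and (470,538). Cap and base are unmoved.

Run:
```python
from h import *
d=pickle.load(open("k.pkl","rb"));C=cam(d['top'])
p=lambda a:(np.array(a)+.5)/6+np.array([180,95])-.5
b=plane(C,p([[457,439],[470,540]]),.018);m=b.mean(0)[:2]
e=(b[1]-b[0])[:2];a=np.arctan2(e[1],e[0])+np.pi/2;print(b,np.linalg.norm(e),np.degrees(a))
a=np.radians(-82.7);h=np.array([np.cos(a),np.sin(a)]);n=np.array([-h[1],h[0]])
for F in([.5978,-.0101],[.595,-.0064]):print("foot from back",(np.array(F)-m)@h,(np.array(F)-m)@n)
g=d['s'];print(shift(g,[.597,-.009,.100]))
```

```text
[[0.61396887 0.06096397 0.018     ]
 [0.56284412 0.05425658 0.018     ]] 0.05156286996957157 -82.52567990251646
foot from back 0.0683550282993175 0.0007137849145878765
foot from back 0.0643292379576506 -0.001593380472839234
(array([-190.7,    0.3,   31.3]), 0)
```

{"name": "servo_tool", "arguments": {
  "commands": [
    [-15, 0, 0, 0, 0],
    [-45, 0, 0, 0, 0],
    [-80, 0, 0, 0, 0],
    [-115, 0, 0, 0, 0],
    [-150, 0, 0, 0, 0],
    [-178, 0, 8, 0, 0],
    [-191, 0, 20, 0, 0],
    [-191, 0, 31, 0, 0],
    [-191, 0, 31, 0, 0]
  ]
}}

```text
clock: 14.35
position: [0.5943, -0.0123, 0.0969]
orientation: [[-0.126, 0.992, -0.005], [0.992, 0.126, 0.001], [0.002, -0.005, -1.0]]
wrist_force: [-0.7, -0.4, 0.2]
finger_gap: 0.0001
```

```bash
python3 look.py l side wrist
python3 - <<'E'
from h import *
d=pickle.load(open("l.pkl","rb"));print(shift(d['s'],[.597,-.009,.067]),proj(cam(d['side']),d['s']['position']))
E
```

```text
14.35 [ 0.5943 -0.0123  0.0969] [-0.7 -0.4  0.2] 97.25
(array([ 2.9,  3.2, 29.9]), 0) [[248.74982442 163.39279756]]
```

View pics/l_sc.png

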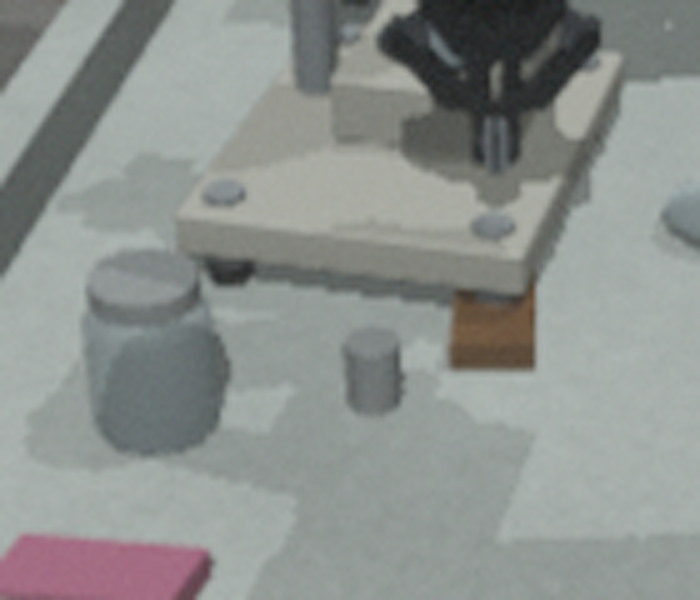

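View pics/l_wrist.png

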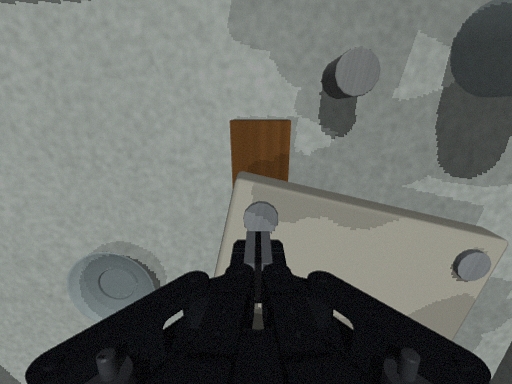

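The wedge sits under the stub (side crop 450–535, 285–368). The cap is at wrist pixel (261,216). I'll locate it from the wrist camera as well.

Run:
```python
from h import *
d=pickle.load(open("l.pkl","rb"));s=d['s']
print(plane(wcam(d['wrist'],s),[[261,217]],.062),plane(cam(d['side']),[[150+494.5/5-.5,130+225.5/5-.5]],.062))
from station import ctrl
s=ctrl.observe();print(s['position'],shift(s,[.5965,-.0085,.068]))
```

```text
[[ 0.59514427 -0.0088612   0.062     ]] [[ 0.59499866 -0.00641505  0.062     ]]
[ 0.59564408 -0.01124755  0.09850079] (array([ 2.6,  1.3, 30.5]), 0)
```

{"name": "servo_tool", "arguments": {
  "commands": [
    [1, 0.5, 5, 0, 0],
    [2, 0.5, 12, 0, 0],
    [2, 0.5, 20, 0, 0],
    [2, 0.5, 26, 0, 0],
    [2, 0.5, 31, 0, 0],
    [2, 0.5, 32, 0, 0],
    [2, 0.5, 32, 0, 0]
  ]
}}

```text
clock: 15.15
position: [0.5966, -0.0103, 0.067]
orientation: [[-0.128, 0.992, -0.001], [0.992, 0.128, 0.0], [0.0, -0.001, -1.0]]
wrist_force: [-0.2, 0.3, 0.2]
finger_gap: -0.0
```

{"name": "servo_tool", "arguments": {
  "commands": [
    [0, 0, 0.5, 0, 0],
    [0, 0, 1, 0, 0],
    [0, 0, 1.5, 0, 0],
    [0, 0, 1.5, 0, 0]
  ]
}}

```text
clock: 15.55
position: [0.5967, -0.0103, 0.0659]
orientation: [[-0.128, 0.992, 0.0], [0.992, 0.128, -0.0], [-0.0, 0.0, -1.0]]
wrist_force: [-0.7, 0.5, -0.3]
finger_gap: -0.0003
```

{"name": "servo_tool", "arguments": {
  "commands": [
    [0, 0, 0.5, 0, 0],
    [0, 0, 1, 0, 0],
    [0, 0, 1, 0, 0]
  ]
}}

```text
clock: 15.85
position: [0.5967, -0.0103, 0.0647]
orientation: [[-0.128, 0.992, -0.0], [0.992, 0.128, -0.0], [-0.0, -0.0, -1.0]]
wrist_force: [-0.4, -0.1, -0.3]
finger_gap: -0.0001
```

Shift 2 mm back to centre on the cap, then continue down.

{"name": "servo_tool", "arguments": {
  "commands": [
    [1, 0, 0.5, 0, 0],
    [2, 0, 1, 0, 0],
    [2, 0, 1.5, 0, 0],
    [2, 0, 1.5, 0, 0]
  ]
}}

```text
clock: 16.25
position: [0.5964, -0.0082, 0.0632]
orientation: [[-0.128, 0.992, -0.0], [0.992, 0.128, -0.0], [0.0, -0.0, -1.0]]
wrist_force: [0.8, -0.7, -0.1]
finger_gap: -0.0001
```

{"name": "servo_tool", "arguments": {
  "commands": [
    [0, 0, 0.5, 0, 0],
    [0, 0, 0.5, 0, 0]
  ]
}}

```text
clock: 16.45
position: [0.5965, -0.0083, 0.0627]
orientation: [[-0.128, 0.992, -0.0], [0.992, 0.128, 0.0], [0.0, -0.0, -1.0]]
wrist_force: [-0.3, -0.4, -0.2]
finger_gap: -0.0002
```

{"name": "servo_tool", "arguments": {
  "commands": [
    [0, 0, 0.5, 0, 0],
    [0, 0, 0.5, 0, 0]
  ]
}}

```text
clock: 16.65
position: [0.5964, -0.0083, 0.0623]
orientation: [[-0.128, 0.992, -0.0], [0.992, 0.128, -0.0], [-0.0, -0.0, -1.0]]
wrist_force: [0.0, -0.7, 0.6]
finger_gap: 0.0
```

{"name": "servo_tool", "arguments": {
  "commands": [
    [0, 0, 0.4, 0, 0],
    [0, 0, 0.4, 0, 0]
  ]
}}

```text
clock: 16.85
position: [0.5965, -0.0083, 0.0621]
orientation: [[-0.128, 0.992, 0.0], [0.992, 0.128, -0.0], [-0.0, 0.0, -1.0]]
wrist_force: [-1.0, -0.4, 1.5]
finger_gap: 0.0
```

{"name": "servo_tool", "arguments": {
  "commands": [
    [0, 0, 0.4, 0, 0],
    [0, 0, 0.4, 0, 0]
  ]
}}

```text
clock: 17.05
position: [0.5965, -0.0083, 0.062]
orientation: [[-0.128, 0.992, 0.0], [0.992, 0.128, -0.0], [-0.0, 0.0, -1.0]]
wrist_force: [-2.1, 0.3, 4.5]
finger_gap: 0.0002
```

{"name": "servo_tool", "arguments": {
  "commands": [
    [0, 0, 0.4, 0, 0],
    [0, 0, 0.4, 0, 0]
  ]
}}

```text
clock: 17.25
position: [0.5965, -0.0083, 0.062]
orientation: [[-0.128, 0.992, 0.001], [0.992, 0.128, -0.0], [-0.0, 0.0, -1.0]]
wrist_force: [-2.5, 0.5, 7.9]
finger_gap: -0.0002
```

{"name": "servo_tool", "arguments": {
  "commands": [
    [0, 0, 0.3, 0, 0],
    [0, 0, 0.3, 0, 0],
    [0, 0, 0.3, 0, 0]
  ]
}}

```text
clock: 17.55
position: [0.5965, -0.0083, 0.062]
orientation: [[-0.128, 0.992, 0.001], [0.992, 0.128, -0.0], [-0.0, 0.001, -1.0]]
wrist_force: [-3.1, 1.0, 9.5]
finger_gap: 0.0
```

```bash
python3 look.py m side;python3 - <<'E'
from station import ctrl
import numpy as np
f=[]
for i in range(6):
    ctrl.snapshot("wrist");s=ctrl.observe();f.append(np.r_[s['wrist_force'],s['position']*1000])
print(np.mean(f,0),np.std(f,0))
E
```

```text
17.55 [ 0.5965 -0.0083  0.062 ] [-3.1  1.   9.5] 97.33
[-2.37349921e+00 -1.36999573e-02  9.01791258e+00  5.96529475e+02
 -8.28445753e+00  6.20158501e+01] [0.43711822 0.47051212 0.55810458 0.01573723 0.01556675 0.01012655]
```

View pics/m_sc.png

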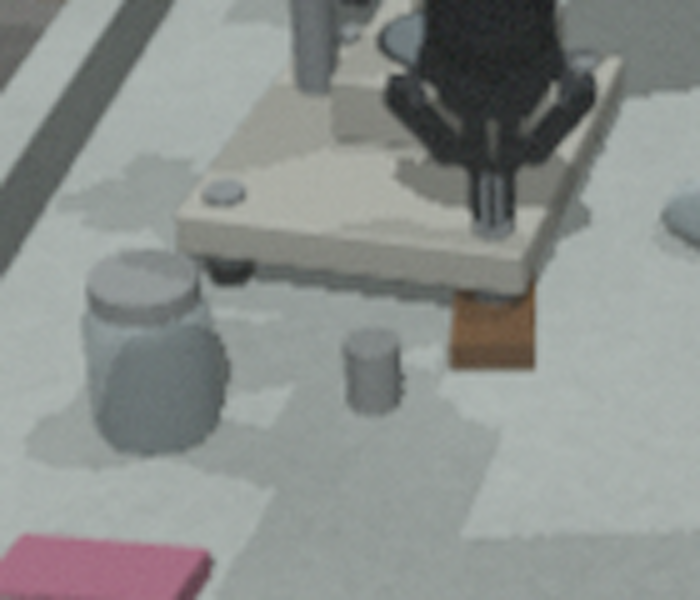

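The fingertip is on the cap at crop (494,232), reading 9 N with no give. A little more brings it to 10 N; then I hold and withdraw.

{"name": "servo_tool", "arguments": {
  "commands": [
    [0, 0, 0.2, 0, 0],
    [0, 0, 0.2, 0, 0],
    [0, 0, 0.2, 0, 0],
    [0, 0, 0.2, 0, 0],
    [0, 0, 0.2, 0, 0]
  ]
}}

```text
clock: 18.4
position: [0.5966, -0.0083, 0.062]
orientation: [[-0.128, 0.992, 0.001], [0.992, 0.128, -0.0], [-0.0, 0.001, -1.0]]
wrist_force: [-3.4, -0.1, 10.3]
finger_gap: 0.0001
```

{"name": "servo_tool", "arguments": {
  "commands": [
    [0, 0, -1, 0, 0],
    [0, 0, -3, 0, 0],
    [0, 0, -8, 0, 0],
    [0, 0, -20, 0, 0],
    [0, 0, -40, 0, 0],
    [20, 0, -60, 0, 0],
    [50, 0, -75, 0, 0],
    [90, 0, -85, 0, 0],
    [130, 0, -90, 0, 0],
    [170, 0, -90, 0, 0]
  ]
}}

```text
clock: 19.4
position: [0.5756, 0.1618, 0.1528]
orientation: [[-0.127, 0.992, 0.003], [0.992, 0.127, 0.001], [0.0, 0.003, -1.0]]
wrist_force: [1.3, -0.5, -0.4]
finger_gap: -0.0001
```

{"name": "servo_tool", "arguments": {
  "commands": [
    [30, 20, 0, 0, 0],
    [60, -10, 0, 0, 0],
    [90, -50, 0, 0, 0],
    [110, -90, 0, 0, 0],
    [120, -130, 0, 0, 0],
    [120, -150, 0, 0, 0],
    [120, -150, 0, 0, 0]
  ]
}}

```text
clock: 20.1
position: [0.4068, 0.2598, 0.1511]
orientation: [[-0.13, 0.992, -0.002], [0.992, 0.13, -0.001], [-0.001, -0.003, -1.0]]
wrist_force: [0.8, 0.1, 0.3]
finger_gap: -0.0002
```

```bash
python3 look.py n side top
```

```text
20.1 [0.4068 0.2598 0.1511] [0.8 0.1 0.3] 97.47
```

View pics/n_sc.png

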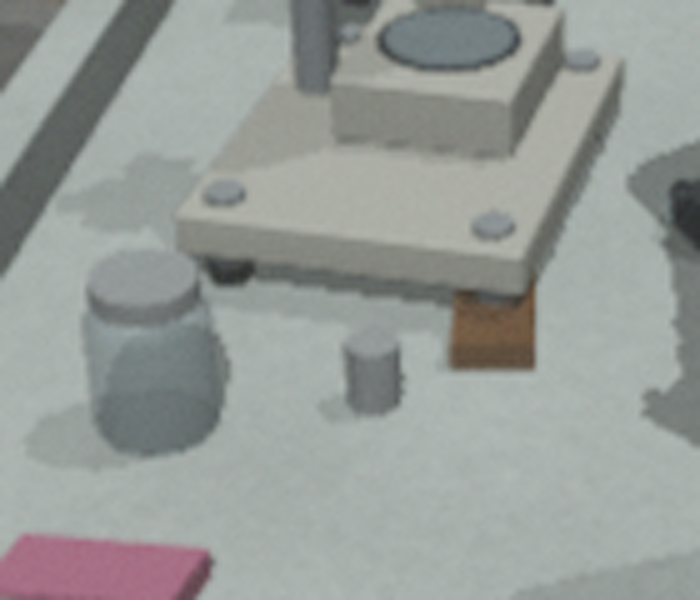

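View pics/n_top.png

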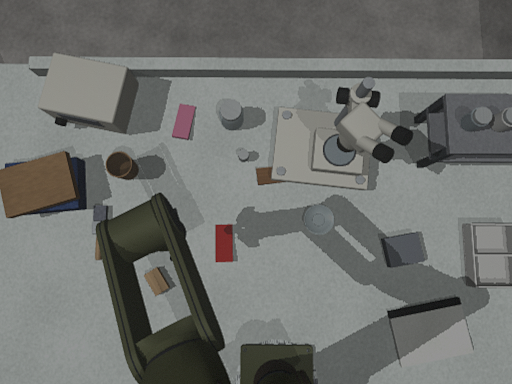

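The wedge is under the corner, the base and all other items are where they were, and the arm is clear.

```bash
python3 -c "
from station import ctrl
print(ctrl.job_done())"
```

```text
the job is handed in; nothing more can be done
None
```

The wedge is snug under the bare foot, the press test on the cap passed, and I handed the job in at about 20 s. I pushed the wedge tip first along the bench with two fingertips on its thick back face.

- **Snug:** the push stayed under about 2 N while the wedge slid. Over the last 2 mm or so it rose to about 5.4 N, and I stopped there. The top and side views showed no visible shift of the base.
- **Press test:** I pressed the cap above that foot with the shut fingertips, up to 10.3 N. The cap top held at 62.0 mm, so the corner no longer gives. There was also 2–3 N of sideways load on the fingertips during the press.
- **After withdrawing:** pictures show the wedge in place, the microscope where it was and the arm clear. The other items look undisturbed, though the arm hid one of the red decoys and part of the brush in the last top view.
- **Disagreement:** in the top view the foot is about 68 mm ahead of the wedge's back face, against 71 mm expected. The foot position from the side view gave 64 mm. Camera error explains some of this. If the top-view figure is right, the corner is up by at most 0.4 mm. I went by the force reading and the cap height.

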